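# Level the tilting clamp bed on the key bench

### The job

The little platform that holds the key clamp is out of level. Turn the two black screw knobs, letting go and taking a fresh grip as often as needed, until the platform sits level in both directions, and leave the tools and lock parts around it where they are.

Things in the scene. Friction and masses are not known exactly. Their poses are not given: they have to be found in the camera images.
- platform: Square aluminium platform 170 x 170 x 10 mm, pivoted at its centre on a fixed grey base (200 x 200 x 12 mm), carrying a small dark clamp with a brass key (32 mm high). Origin: centre of its underside, on the pivot, always 50 mm above the bench. z is its upward normal (level: z vertical), x points away from the front ear, y towards the side ear.
- front_ear (a point): Top of the 18 mm wide tongue in the middle of the platform's front edge (-x), where the front screw passes, 130 mm from the centre; it tilts with the platform. 60 mm above the bench when level, flush with the flat top of the small square post (8 mm) beside it.
- side_ear (a point): Top of the same kind of tongue in the middle of the platform's +y edge (the robot's left), at the side screw, 130 mm from the centre; also 60 mm above the bench and flush with its post when level.
- knob_front_grip (a point): Middle (on the axis) of the round black fluted knob, 42 mm diameter, 28 mm high, atop the front screw: 64 mm above the pivot, 114 mm above the bench when level. It turns and stays where left (drag 0.12 N m, stops 3.6 rad off level). Clockwise from above raises the front ear by 0.055 rad of tilt (7 mm) per rad. Screw and knob lean sideways with the platform: upright only once the side ear is level.
- knob_side_grip (a point): Middle of the identical knob atop the side screw, which is fixed upright: knob from 100 to 128 mm above the bench, this point on its axis at 114 mm. Clockwise from above raises the side ear, anticlockwise lowers it, 0.055 rad of platform tilt per rad of knob, independently of the front knob.
- padlock: Bystander: brass padlock lying flat, body 44 x 50 x 22 mm, steel shackle; origin under the body's centre.
- lock_cylinder: Bystander: brass lock cylinder standing up, 40 mm diameter, 38 mm high; origin at the centre of its underside.
- pin_jar: Bystander: clear jar with a steel cap, 48 mm diameter, 60 mm high; origin at the centre of its underside.
- key_tray: Bystander: grey plastic tray 100 x 70 x 30 mm; origin at the centre of its underside.
- screwdriver: Bystander: screwdriver lying flat, 180 mm long; its x axis runs along it towards the tip.
- brush: Bystander: wooden-handled brush lying flat, 180 mm long; its x axis runs along it towards the bristles.

How it is judged (in metres and radians):
At the end, for the whole second after the job is handed in: The platform is level: its normal is within 0.03 rad (1.7 degrees) of vertical and it is at rest (angle between platform's own z axis and vertical below 0.03 rad and angular speed of platform below 0.05 rad/s); the robot touches nothing.
It fails at once if a bystander (padlock, lock cylinder, pin jar, key tray, screwdriver, brush) is moved more than 30 mm (distance of any of padlock, lock_cylinder, pin_jar, key_tray, screwdriver, brush from where it was at the start of the episode above 0.03 m).
It also fails if it takes over 67 s, if anything falls off the work surface, if the arm or the gripper's body presses on something with over 40 N, if the wrist force passes 120 N, or if a joint passes its speed limit or range.

### The arm

A 7-joint arm with a two-finger parallel gripper is mounted at the origin on the work surface. World frame = base frame: x ahead of the robot, y to its left, z up, the work surface at z = 0. Lengths are in m, angles in degrees, forces in N, time in s.
With the tool pointing down it reaches from about 0.425 to 0.875 m from the base axis. Payload 8.4 kg.
Tool frame: the origin (TCP) lies on the centre line of the jaws, within the pads' length; the fingertips stand 11 mm ahead of it and the grasp point (between the pads) lies 8 mm behind it (manip.tips_ahead is the z of the fingertips in the tool frame, in m); z points along the fingers, y is the line along which they close (so a half turn about z gives the same grasp; the last joint's range is limited). The gripper opens to 87 mm and grips with 3 to 60 N. Pads are 19 mm wide; open, the fingers measure 117 mm over their backs; the gripper's body (75 mm by 190 mm) begins 51 mm behind the grasp point.
Start: joints at [-78.449, 19.091, 2.286, 83.961, -0.768, 76.965, -3.352], TCP at [0.193, 0.621, 0.234] pointing down, gripper open.
Joint ranges: [-147.57, 147.57], [-21.85, 119.76], [-74.77, 79.35], [14.55, 137.4], [-85.83, 265.84], [4.83, 119.75], [-152.11, 152.11]. Speed limits (degrees/s): [127.2, 127.2, 159.86, 159.86, 180, 180, 180].

### API

Orientations are given as [roll, pitch, yaw] about the fixed x, y, z axes, in that order (R = Rz(yaw) Ry(pitch) Rx(roll)).
In Python, from rig import manip, vision gives the robot as it stands. The module is installed in compiled form; this text tells all that it offers.
- The arm moves only by the tool move_arm, never from a script. Its argument "increments" is a list that holds one entry, the list of rows, each a list of 7 numbers: the opening in per cent of the stroke, from 0 (shut) to 100 (fully open), then the shift along the world's x, y, z in cm, then the turn, a rotation vector about the world's x, y, z in rad. A call has 1 to 20 rows; each row shifts and turns the commanded pose from where the row before left it; what a row does not reach is not made up. A row lasts 1/10 s, in which the tool goes at most 50 mm and 8.59 degrees, less where a joint would pass 70% of its speed; a pose out of reach is approached as far as the arm can. A call with a gripper value outside its range is refused whole. The fingers move at their own pace and stop on an object; the grip force is fixed at half the most. Time passes only in rows, so rows that do not move let the fingers close. It gives the time, the measured TCP pose, the force, the opening and the grip force at its end, in the units of the state.
- manip.state(): the state, without advancing time (a new reading comes with each control period).
- vision.grab_frame(name): name is "scene" or "top" or "wrist"; returns a dict with "image" (480x640x3 uint8, red, green, blue), "fov_y" (degrees; the focal length in pixels is half the picture's height over the tangent of half this angle, whatever the lens; pixels are square), "cx", "cy" (the principal point, pixels), "extrinsics" (4x4, takes a point from camera to world coordinates). Camera axes: x right, y down, z forward; pixel columns grow to the right and rows downward; lengths in m; the calibration is good to about 2 mm. The wrist camera is an equidistant fisheye: a pixel r from the principal point sees the ray r / f radians off the axis. A picture is of the moment at which its call begins. There is no depth.
- manip.close_job(): hands the job in; it is judged then, once.
The state is a dict: "t": time; "joint_positions": joint angles; "qvel": joint speeds; "effort": joint torques, N m; "eef_pos": TCP position; "eef_rot": TCP orientation; "wrist_force": force on the tool from outside, world axes, zero at the start; "wrist_torque": the same for the moment, N m; "gripper_width": finger opening in m; "finger_force": force on a finger pad.
Only numpy, scipy, OpenCV 4.12 (cv2) and the standard library are available. Lean on these libraries where they do the work, as an engineer would, in place of code of your own. Each camera call takes 0.05 s, during which the arm holds its last target. There are 200 camera calls.

## Working session

There is one attempt and no reset: what is moved stays moved. The work goes in short steps, Python scripts to look and compute and a tool call to move; the robot and the scene stay as the last step left them, time stands still between calls to the robot, and variables do not carry over. Pictures are saved under pics/ and viewed, at most 10 in all, crops included, and the job is handed in when it is done.

Besides the shell and the picture viewer there is one more tool, called after ">>>" by a JSON object that holds its "name" and its "arguments", one argument or row to a line. move_arm: Moves the arm, as the interface text tells. Its arguments: {"type":"object","properties":{"increments":{"type":"array","items":{"type":"array","items":{"type":"array","items":{"type":"number"}}}}},"required":["increments"]}

```bash
mkdir -p pics; cat > h.py <<'E'
import numpy as np, cv2
from rig import manip, vision
def grab(n,f):
    d=vision.grab_frame(n); cv2.imwrite('pics/'+f,d['image'][:,:,::-1]); np.save('pics/'+f+'.npy',d,allow_pickle=True); return d
def load(f): return np.load('pics/'+f+'.npy',allow_pickle=True).item()
def ray(d,u,v):
    f=240/np.tan(np.radians(d['fov_y']/2)); E=np.array(d['extrinsics'])
    r=E[:3,:3]@np.array([(u-d['cx'])/f,(v-d['cy'])/f,1]); return E[:3,3],r/np.linalg.norm(r)
def onplane(d,u,v,z):
    o,r=ray(d,u,v); return o+r*(z-o[2])/r[2]
def proj(d,p):
    f=240/np.tan(np.radians(d['fov_y']/2)); E=np.array(d['extrinsics'])
    c=E[:3,:3].T@(np.array(p)-E[:3,3]); return f*c[0]/c[2]+d['cx'], f*c[1]/c[2]+d['cy']
E
python3 - <<'E'
from h import *
for n in('scene','top'):
    d=grab(n,n+'0.png'); print(n,d['fov_y'],d['extrinsics'])
print(manip.state())
E
```

```text
scene 47.83895020103736 [[ 0.5215206   0.68114428 -0.51386645  1.09229915]
 [ 0.85323785 -0.41717483  0.31297017 -0.26035393]
 [-0.00119431 -0.6016707  -0.79874335  0.84751343]
 [ 0.          0.          0.          1.        ]]
top 46.317438606665135 [[-0.02593808 -0.98668632  0.16055319  0.41518375]
 [-0.99951222  0.02280297 -0.02133901  0.04585931]
 [ 0.01739382 -0.16102837 -0.98679649  1.18376741]
 [ 0.          0.          0.          1.        ]]
{'t': 0.1, 'joint_positions': array([-78.45142441,  19.12702464,   2.28475077,  84.00734696,
        -0.76814484,  76.96644502,  -3.35180376]), 'qvel': array([ 0.06914846, -0.09719424,  0.02000145, -0.01068   ,  0.03584694,
       -0.02319004,  0.07796064]), 'effort': array([ 4.29378051e-03, -6.57812977e+01,  1.34008940e+00, -4.04714084e+01,
       -5.95717295e-02,  4.09970514e-02,  9.30557826e-05]), 'eef_pos': array([0.19245861, 0.62040754, 0.23274441]), 'eef_rot': array([-1.79914592e+02,  5.35989712e-03,  1.62766521e+02]), 'wrist_force': array([-0.25162777, -0.90607979,  0.42031616]), 'wrist_torque': array([0.05181923, 0.04380685, 0.00914894]), 'finger_force': 0.0, 'gripper_width': 0.08714301118669665}
```

View pics/scene0.png

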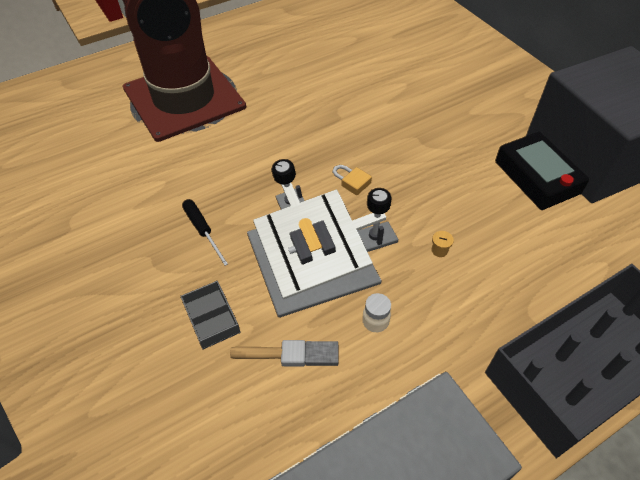

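View pics/top0.png

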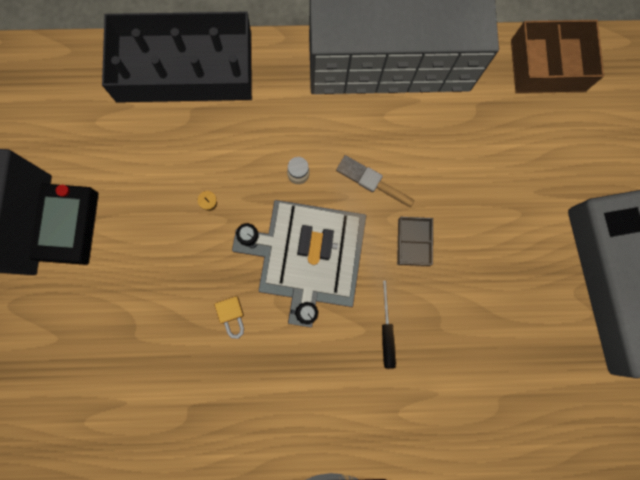

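The scene view shows the front knob at (284,170) and the side knob at (379,200). In the top view they are at (306,313) and (247,234). Next I'll triangulate the caps and enlarge the scene view.

```bash
cat >> h.py <<'E'
def dark(d,u,v,r=20,th=45):
    g=d['image'].max(2)
    m=np.zeros(g.shape,np.uint8); m[v-r:v+r,u-r:u+r]=(g[v-r:v+r,u-r:u+r]<th)*255
    c=max(cv2.findContours(m,cv2.RETR_EXTERNAL,cv2.CHAIN_APPROX_NONE)[0],key=cv2.contourArea)
    return c[:,0,:]
def tri(d1,p1,d2,p2):
    o1,r1=ray(d1,*p1);o2,r2=ray(d2,*p2)
    s=np.linalg.lstsq(np.c_[r1,-r2],o2-o1,rcond=None)[0]
    a,b=o1+s[0]*r1,o2+s[1]*r2; return (a+b)/2,np.linalg.norm(a-b)
def cap(d,u,v,r=9):
    g=d['image'][v-r:v+r+1,u-r:u+r+1].min(2); m=((g>110)*255).astype(np.uint8)
    n,l,st,c=cv2.connectedComponentsWithStats(m); i=1+np.argmax(st[1:,4]); 
    c=max(cv2.findContours((l==i).astype(np.uint8),cv2.RETR_EXTERNAL,cv2.CHAIN_APPROX_NONE)[0],key=cv2.contourArea)
    (x,y),R=cv2.minEnclosingCircle(c); return (x+u-r,y+v-r),R
E
python3 - <<'E'
from h import *
s,t=load('scene0.png'),load('top0.png')
for n,a,b in(('front',(283,166),(306,313)),('side',(379,195),(247,234))):
    ca,cb=cap(s,*a),cap(t,*b); print(n,ca,cb,tri(s,ca[0],t,cb[0]))
    for d,p in((s,a),(t,b)):
        c=dark(d,*p); print(cv2.boundingRect(c),cv2.minEnclosingCircle(c))
i=s['image'][140:320,230:430,::-1]; cv2.imwrite('pics/sc.png',cv2.resize(i,(800,600)[:1]+(720,),interpolation=cv2.INTER_CUBIC)[:600])
i=t['image'][190:335,220:380,::-1]; cv2.imwrite('pics/tc.png',cv2.resize(i,(660,598),interpolation=cv2.INTER_CUBIC))
E
```

```text
front ((281.57692289352417, 165.5), 6.596002101898193) ((306.8376626968384, 312.5779218673706), 6.679926872253418) (array([0.44635098, 0.03838974, 0.13027225]), np.float64(0.0004252656649870017))
(272, 160, 24, 25) ((283.5, 171.5833282470703), 12.426825523376465)
(295, 303, 22, 21) ((305.9039611816406, 312.4271545410156), 11.016937255859375)
side ((379.5, 194.5), 6.96429443359375) ((246.19158840179443, 232.8925232887268), 6.488885402679443) (array([0.59966465, 0.15051971, 0.13115104]), np.float64(0.0008245952156229955))
(368, 189, 23, 25) ((378.6842041015625, 200.63157653808594), 12.905574798583984)
(236, 224, 22, 22) ((247.10464477539062, 234.84107971191406), 11.276986122131348)
```

View pics/sc.png

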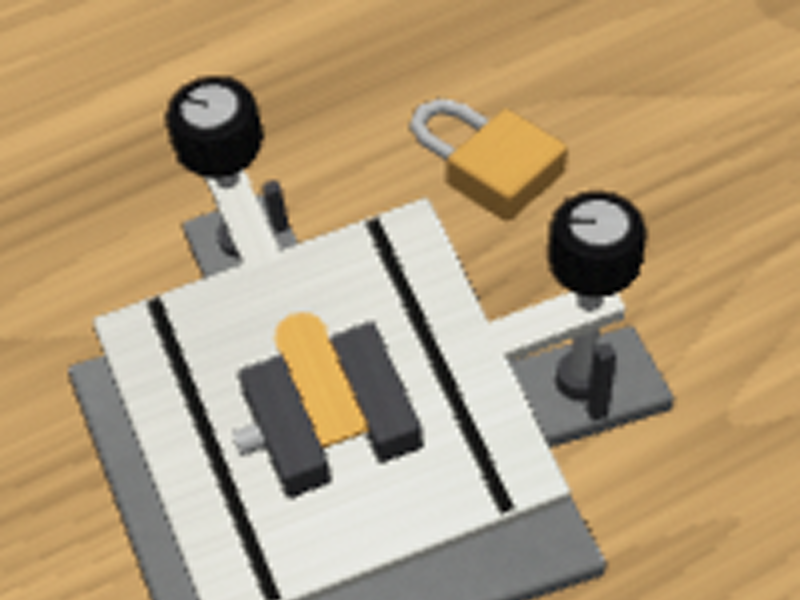

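View pics/tc.png

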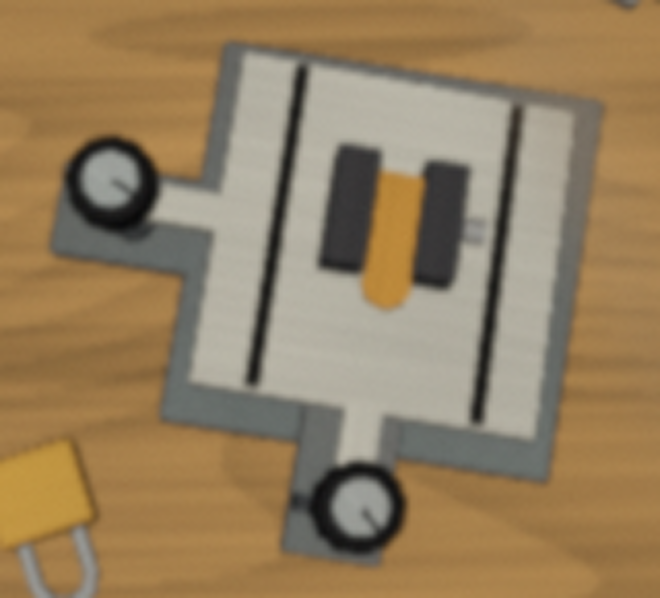

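```bash
python3 - <<'E'
from h import *
s,t=load('scene0.png'),load('top0.png')
S=lambda x,y:(230+x/4-.4,140+y/4-.4)
T=lambda x,y:(220+x/4.125-.4,190+y/4.124-.4)
P={}
for n,a,b in(('FL',(430,200),(190,382)),('FR',(95,320),(537,440)),('BL',(570,495),(243,50))):
    P[n],e=tri(s,S(*a),t,T(*b)); print(n,P[n],e)
x=P['BL']-P['FL'];y=P['FL']-P['FR'];print(np.linalg.norm(x),np.linalg.norm(y))
n=np.cross(x,y);n/=np.linalg.norm(n);print('n',n,'centre',(P['BL']+P['FR'])/2-.01*n)
for c in((232,42),(603,102),(548,480),(163,418)): print('base',onplane(t,*T(*c),.012))
E
```

```text
FL [0.50986524 0.11887506 0.07734557] 0.002223892449844211
FR [ 0.47918913 -0.04684697  0.06105434] 0.003300761411291932
BL [0.67550117 0.09018698 0.05725849] 0.0013988586950046545
0.16929783817276514 0.1693228259136758
n [ 0.09982239 -0.11562859  0.98826389] centre [0.57634692 0.02282629 0.04927378]
base [0.69069221 0.09823398 0.012     ]
base [ 0.65467801 -0.09302854  0.012     ]
base [ 0.46110704 -0.05730125  0.012     ]
base [0.49707654 0.1359576  0.012     ]
```

The pictures show the ear at each black knob sitting high. The normal leans about 0.12 rad for the front ear and 0.095 rad for the side ear, so both knobs need anticlockwise turns. The measured knob axes match the given geometry, with the side knob at (0.600, 0.150). I'll go above the side knob first.

>>> {"name": "move_arm", "arguments": {
  "increments": [
    [[100, 2.7, -3.1, 0, 0, 0, -0.125], [100, 2.7, -3.1, 0, 0, 0, -0.125], [100, 2.7, -3.1, 0, 0, 0, -0.125], [100, 2.7, -3.1, 0, 0, 0, -0.125], [100, 2.7, -3.1, 0, 0, 0, -0.125], [100, 2.7, -3.1, 0, 0, 0, -0.125], [100, 2.7, -3.1, 0, 0, 0, -0.125], [100, 2.7, -3.1, 0, 0, 0, -0.125], [100, 2.7, -3.1, 0, 0, 0, -0.125], [100, 2.7, -3.1, 0, 0, 0, -0.125], [100, 2.7, -3.1, 0, 0, 0, -0.125], [100, 2.7, -3.1, 0, 0, 0, -0.125], [100, 2.7, -3.1, 0, 0, 0, -0.125], [100, 2.7, -3.1, 0, 0, 0, -0.125], [100, 2.7, -3.1, 0, 0, 0, -0.125], [100, 0, 0, 0, 0, 0, 0], [100, 0, 0, 0, 0, 0, 0], [100, 0, 0, 0, 0, 0, 0]]
  ]
}}

```text
t: 1.9
eef_pos: [0.5969, 0.1569, 0.2331]
eef_rot: [-179.9, 0.0, 55.4]
wrist_force: [-0.4, -0.1, 0.1]
gripper_width: 0.0872
finger_force: 0.0
```

```bash
python3 - <<'E'
from h import *
d=grab('wrist','w1.png'); print(d['fov_y'],d['cx'],d['cy'],d['extrinsics'],manip.state()['joint_positions'])
E
```

```text
65.70646984690485 323.0196333450829 244.79285633319057 [[ 8.23975720e-01 -5.41778713e-01 -1.65951315e-01  6.42798445e-01]
 [-5.66625079e-01 -7.87937493e-01 -2.41019763e-01  2.22250258e-01]
 [-1.79886480e-04  2.92626610e-01 -9.56226770e-01  3.83763074e-01]
 [ 0.00000000e+00  0.00000000e+00  0.00000000e+00  1.00000000e+00]] [-46.3732282   16.93409403  34.28619866  90.19617265  -9.77839434
  75.9204929  -45.36983622]
```

View pics/w1.png

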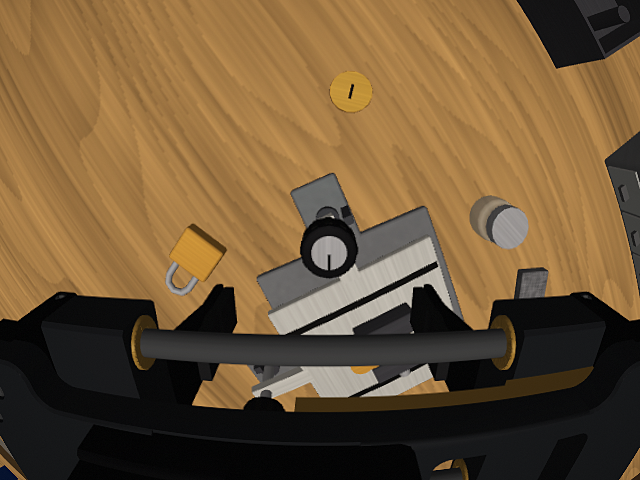

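Wrist view: side knob cap centred near (329,252), with the padlock, cylinder and jar clear of the fingers. I'll cast a ray through the cap at its height.

```bash
cat >> h.py <<'E'
def wray(d,u,v):
    f=240/np.tan(np.radians(d['fov_y']/2)); E=np.array(d['extrinsics'])
    a=np.array([u-d['cx'],v-d['cy']]); r=np.hypot(*a)+1e-9; th=r/f
    return E[:3,3],E[:3,:3]@np.r_[np.sin(th)*a/r,np.cos(th)]
def wplane(d,u,v,z):
    o,r=wray(d,u,v); return o+r*(z-o[2])/r[2]
E
python3 - <<'E'
from h import *
d=load('w1.png'); c,R=cap(d,329,252,24); print(c,R,wplane(d,*c,.128), wplane(d,c[0]+R,c[1],.128)-wplane(d,c[0],c[1],.128))
E
```

```text
(328.5300006866455, 252.5049991607666) 17.708171844482422 [0.59838999 0.15070836 0.128     ] [ 0.01058381 -0.00728604  0.        ]
```

>>> {"name": "move_arm", "arguments": {
  "increments": [
    [[100, 0.2, -0.6, 0, 0, 0, 0], [100, 0, 0, -3, 0, 0, 0], [100, 0, 0, -3, 0, 0, 0], [100, 0, 0, -3, 0, 0, 0], [100, 0, 0, -2, 0, 0, 0], [100, 0, 0, -1.6, 0, 0, 0], [100, 0, 0, 0, 0, 0, 0], [100, 0, 0, 0, 0, 0, 0], [0, 0, 0, 0, 0, 0, 0], [0, 0, 0, 0, 0, 0, 0], [0, 0, 0, 0, 0, 0, 0], [0, 0, 0, 0, 0, 0, 0], [0, 0, 0, 0, 0, 0, 0], [0, 0, 0, 0, 0, 0, 0], [0, 0, 0, 0, 0, 0, 0], [0, 0, 0, 0, 0, 0, 0]]
  ]
}}

```text
t: 3.55
eef_pos: [0.5979, 0.151, 0.1074]
eef_rot: [-179.8, 0.1, 55.4]
wrist_force: [-6.6, 2.1, 5.5]
gripper_width: 0.0413
finger_force: 30.0
```

Gripped at 41 mm. Now I'll turn the knob anticlockwise by about 1.7 rad.

>>> {"name": "move_arm", "arguments": {
  "increments": [
    [[0, 0, 0, 0, 0, 0, 0.1], [0, 0, 0, 0, 0, 0, 0.1], [0, 0, 0, 0, 0, 0, 0.1], [0, 0, 0, 0, 0, 0, 0.1], [0, 0, 0, 0, 0, 0, 0.1], [0, 0, 0, 0, 0, 0, 0.1], [0, 0, 0, 0, 0, 0, 0.1], [0, 0, 0, 0, 0, 0, 0.1], [0, 0, 0, 0, 0, 0, 0.1], [0, 0, 0, 0, 0, 0, 0.1], [0, 0, 0, 0, 0, 0, 0.1], [0, 0, 0, 0, 0, 0, 0.1], [0, 0, 0, 0, 0, 0, 0.1], [0, 0, 0, 0, 0, 0, 0.1], [0, 0, 0, 0, 0, 0, 0.1], [0, 0, 0, 0, 0, 0, 0.1], [0, 0, 0, 0, 0, 0, 0.1], [0, 0, 0, 0, 0, 0, 0], [0, 0, 0, 0, 0, 0, 0]]
  ]
}}

```text
t: 5.45
eef_pos: [0.5988, 0.1512, 0.1074]
eef_rot: [180.0, -0.1, 152.8]
wrist_force: [-3.2, 3.8, 1.0]
gripper_width: 0.041
finger_force: 30.0
```

>>> {"name": "move_arm", "arguments": {
  "increments": [
    [[100, 0, 0, 0, 0, 0, 0], [100, 0, 0, 0, 0, 0, 0], [100, 0, 0, 0, 0, 0, 0], [100, 0, 0, 0, 0, 0, 0], [100, 0, 0, 0, 0, 0, 0], [100, 0, 0, 2, 0, 0, 0], [100, 0, 0, 4, 0, 0, 0], [100, 0, 0, 4, 0, 0, 0], [100, 0, 0, 2.6, 0, 0, 0], [100, 0, 0, 0, 0, 0, 0]]
  ]
}}

```text
t: 6.45
eef_pos: [0.6016, 0.1501, 0.2382]
eef_rot: [179.7, 0.3, 152.7]
wrist_force: [-0.2, -0.4, -0.7]
gripper_width: 0.0864
finger_force: 0.0
```

>>> {"name": "move_arm", "arguments": {
  "increments": [
    [[100, -1.03, -0.69, 0, 0, 0, -0.13], [100, -1.03, -0.69, 0, 0, 0, -0.13], [100, -1.03, -0.69, 0, 0, 0, -0.13], [100, -1.03, -0.69, 0, 0, 0, -0.13], [100, -1.03, -0.69, 0, 0, 0, -0.13], [100, -1.03, -0.69, 0, 0, 0, -0.13], [100, -1.03, -0.69, 0, 0, 0, -0.13], [100, -1.03, -0.69, 0, 0, 0, -0.13], [100, -1.03, -0.69, 0, 0, 0, -0.13], [100, -1.03, -0.69, 0, 0, 0, -0.13], [100, -1.03, -0.69, 0, 0, 0, -0.13], [100, -1.03, -0.69, 0, 0, 0, -0.13], [100, -1.03, -0.69, 0, 0, 0, -0.13], [100, -1.03, -0.69, 0, 0, 0, -0.13], [100, -1.03, -0.69, 0, 0, 0, -0.13], [100, 0, 0, 0, 0, 0, 0], [100, 0, 0, 0, 0, 0, 0]]
  ]
}}

```text
t: 8.15
eef_pos: [0.4452, 0.0464, 0.2333]
eef_rot: [-180.0, -0.0, 41.2]
wrist_force: [0.1, -0.1, -0.7]
gripper_width: 0.0868
finger_force: 0.0
```

```bash
python3 - <<'E'
from h import *
d=grab('wrist','w2.png'); s=grab('scene','s2.png'); print(manip.state()['joint_positions'])
i=s['image'][140:320,230:430,::-1]; i=cv2.resize(i,(600,540),interpolation=cv2.INTER_CUBIC)[:,:430]
cv2.imwrite('pics/v2.png',np.hstack([i,cv2.resize(d['image'][:,:,::-1],(370,278))[:,:].copy() if 0 else cv2.copyMakeBorder(cv2.resize(d['image'][:,:,::-1],(370,278)),0,262,0,0,cv2.BORDER_CONSTANT)]))
E
```

```text
[-34.59014873  -6.11203022  21.4895799  111.42863131   2.3238149
  74.27915933 -62.6398155 ]
```

View pics/v2.png

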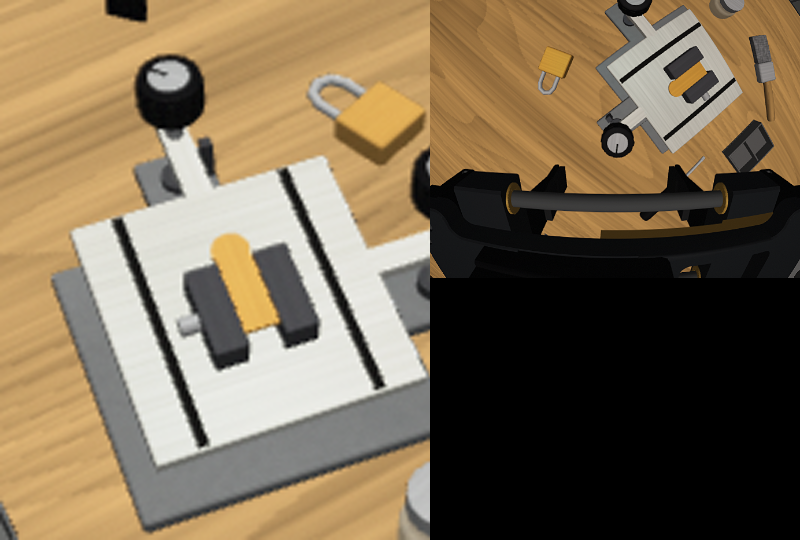

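The platform now looks level sideways with the front ear still high. The front knob cap is near (323,243) in the wrist image.

```bash
python3 - <<'E'
from h import *
d=load('w2.png'); s=load('s2.png'); c,R=cap(d,323,246,24); print(c,R,wplane(d,*c,.128))
a,_=cap(s,283,165); print(a)
o,r=ray(s,*a);o2,r2=wray(d,*c); k=np.linalg.lstsq(np.c_[r,-r2],o2-o,rcond=None)[0]; print(o+k[0]*r,o2+k[1]*r2)
E
```

```text
(324.1218090057373, 246.75986099243164) 17.67302703857422 [0.44652172 0.04533421 0.128     ]
(285.5, 164.5)
[0.44713637 0.04592235 0.12954215] [0.44690282 0.04567677 0.12964725]
```

>>> {"name": "move_arm", "arguments": {
  "increments": [
    [[100, 0.2, -0.1, 0, 0, 0, 0], [100, 0, 0, -3, 0, 0, 0], [100, 0, 0, -3, 0, 0, 0], [100, 0, 0, -3, 0, 0, 0], [100, 0, 0, -2, 0, 0, 0], [100, 0, 0, -1.6, 0, 0, 0], [100, 0, 0, 0, 0, 0, 0], [100, 0, 0, 0, 0, 0, 0], [0, 0, 0, 0, 0, 0, 0], [0, 0, 0, 0, 0, 0, 0], [0, 0, 0, 0, 0, 0, 0], [0, 0, 0, 0, 0, 0, 0], [0, 0, 0, 0, 0, 0, 0], [0, 0, 0, 0, 0, 0, 0], [0, 0, 0, 0, 0, 0, 0], [0, 0, 0, 0, 0, 0, 0]]
  ]
}}

```text
t: 9.85
eef_pos: [0.4462, 0.0464, 0.1075]
eef_rot: [-179.9, 0.0, 41.0]
wrist_force: [-4.7, 4.8, 3.8]
gripper_width: 0.0409
finger_force: 30.0
```

>>> {"name": "move_arm", "arguments": {
  "increments": [
    [[0, 0, 0, 0, 0, 0, 0.12], [0, 0, 0, 0, 0, 0, 0.12], [0, 0, 0, 0, 0, 0, 0.12], [0, 0, 0, 0, 0, 0, 0.12], [0, 0, 0, 0, 0, 0, 0.12], [0, 0, 0, 0, 0, 0, 0.12], [0, 0, 0, 0, 0, 0, 0.12], [0, 0, 0, 0, 0, 0, 0.12], [0, 0, 0, 0, 0, 0, 0.12], [0, 0, 0, 0, 0, 0, 0.12], [0, 0, 0, 0, 0, 0, 0.12], [0, 0, 0, 0, 0, 0, 0.12], [0, 0, 0, 0, 0, 0, 0.12], [0, 0, 0, 0, 0, 0, 0.12], [0, 0, 0, 0, 0, 0, 0.12], [0, 0, 0, 0, 0, 0, 0.12], [0, 0, 0, 0, 0, 0, 0.12], [0, 0, 0, 0, 0, 0, 0.12], [0, 0, 0, 0, 0, 0, 0], [0, 0, 0, 0, 0, 0, 0]]
  ]
}}

```text
t: 11.85
eef_pos: [0.4467, 0.0466, 0.1075]
eef_rot: [179.9, -0.1, 164.8]
wrist_force: [-2.2, 4.3, 0.1]
gripper_width: 0.0412
finger_force: 30.0
```

>>> {"name": "move_arm", "arguments": {
  "increments": [
    [[100, 0, 0, 0, 0, 0, 0], [100, 0, 0, 0, 0, 0, 0], [100, 0, 0, 0, 0, 0, 0], [100, 0, 0, 0, 0, 0, 0], [100, 0, 0, 0, 0, 0, 0], [100, 0, 0, 2, 0, 0, 0], [100, 0, 0, 4, 0, 0, 0], [100, 0, 0, 4, 0, 0, 0], [100, 0, 0, 2.6, 0, 0, 0], [100, 0, 0, 0, 0, 0, 0], [100, 0, 4, 0, 0, 0, -0.1], [100, 0, 4, 0, 0, 0, -0.1], [100, 0, 4, 0, 0, 0, -0.1], [100, 0, 4, 0, 0, 0, -0.1], [100, 0, 4, 0, 0, 0, -0.1], [100, 0, 4, 0, 0, 0, -0.1], [100, 0, 4, 0, 0, 0, -0.1], [100, 0, 0, 0, 0, 0, 0], [100, 0, 0, 0, 0, 0, 0]]
  ]
}}

```text
t: 13.75
eef_pos: [0.4466, 0.3256, 0.2322]
eef_rot: [-179.9, 0.0, 124.8]
wrist_force: [-0.1, -0.8, 0.4]
gripper_width: 0.087
finger_force: 0.0
```

```bash
python3 - <<'E'
from h import *
s=grab('scene','s3.png');t=grab('top','t3.png');w=grab('wrist','w3.png')
a=cv2.resize(s['image'][180:310,240:405,::-1],(660,520),interpolation=cv2.INTER_CUBIC)
cv2.imwrite('pics/sc3.png',a)
cv2.imwrite('pics/tc3.png',cv2.resize(t['image'][190:335,220:380,::-1],(660,598),interpolation=cv2.INTER_CUBIC))
E
```

```text
(no output)
```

View pics/sc3.png

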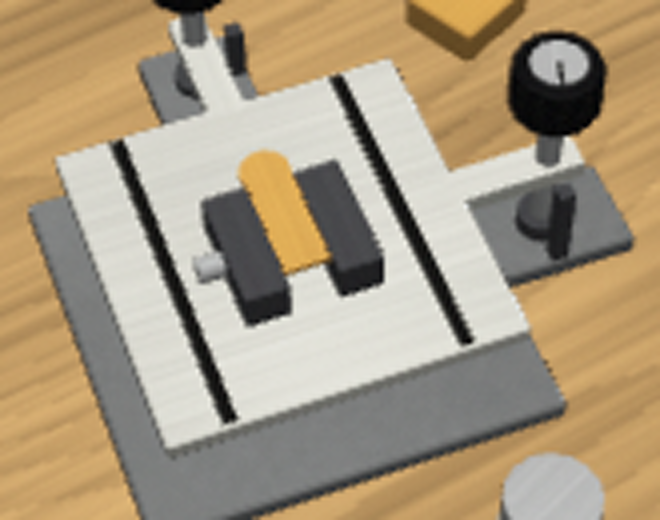

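View pics/tc3.png

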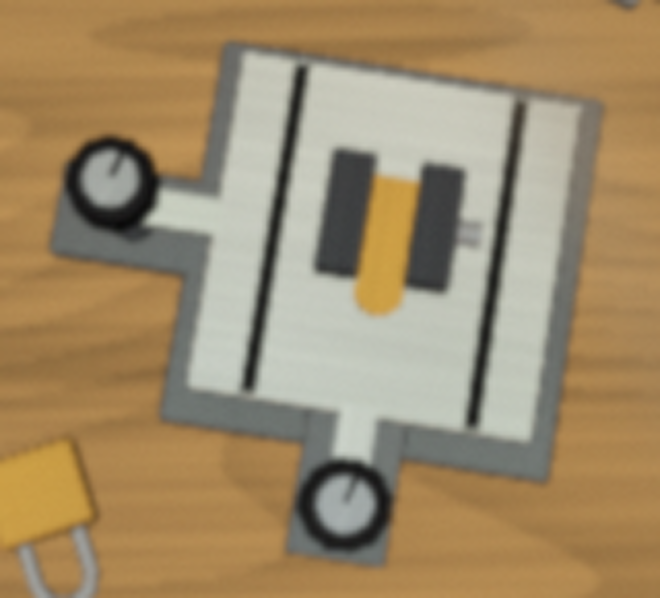

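```bash
cat > lv.py <<'E'
from h import *
def quad(im,roi,th):
    x0,y0,x1,y1=roi; g=cv2.resize(im[y0:y1,x0:x1],None,fx=4,fy=4,interpolation=cv2.INTER_CUBIC)
    b=g.astype(int); m=((b.min(2)>th)&(b.max(2)-b.min(2)<40)).astype(np.uint8)*255
    m=cv2.morphologyEx(m,cv2.MORPH_CLOSE,np.ones((25,25)))
    m=cv2.morphologyEx(m,cv2.MORPH_OPEN,np.ones((131,131)) if 0 else cv2.getStructuringElement(cv2.MORPH_ELLIPSE,(101,101)))
    c=max(cv2.findContours(m,cv2.RETR_EXTERNAL,cv2.CHAIN_APPROX_NONE)[0],key=cv2.contourArea)
    p=c[:,0,:].astype(float); bx=cv2.boxPoints(cv2.minAreaRect(c))
    h=cv2.convexHull(c); e=.02
    q=cv2.approxPolyN(h,4,ensure_convex=True).reshape(-1,2).astype(float)
    # refine: line fit to middle of each edge
    L=[]
    for i in range(4):
        a,b2=q[i],q[(i+1)%4]; d=(b2-a)/np.linalg.norm(b2-a); n=np.array([-d[1],d[0]])
        s=(p-a)@d/np.linalg.norm(b2-a); w=abs((p-a)@n)
        k=p[(s>.15)&(s<.85)&(w<14)].astype(np.float32); med=np.median((k-a)@n); k=k[abs((k-a)@n-med)<5]
        v=cv2.fitLine(k,cv2.DIST_HUBER,0,.01,.01).ravel(); L.append(v)
    Q=[]
    for i in range(4):
        v,u=L[i-1],L[i]; A=np.array([[v[0],-u[0]],[v[1],-u[1]]]); t=np.linalg.solve(A,u[2:]-v[2:]); Q.append(v[2:]+t[0]*v[:2])
    return (np.array(Q)+.5)/4-.5+[x0,y0]
def level(sf,tf,ths=115,tht=115):
    s,t=load(sf),load(tf)
    S=quad(s['image'],(240,180,405,310),ths);T=quad(t['image'],(220,190,380,335),tht)
    P=[]
    for p in S:  # match top corners by projecting to z=.06
        w=onplane(s,*p,.06); j=np.argmin([np.linalg.norm(np.array(onplane(t,*q,.06))-w) for q in T])
        X,e=tri(s,p,t,T[j]); P.append(X); print(p.round(1),T[j].round(1),X.round(4),round(e,4))
    P=np.array(P);c=P.mean(0);n=np.linalg.svd(P-c)[2][2];n*=np.sign(n[2]); y=np.radians(-11)
    print('centre',c,'sides',np.linalg.norm(np.roll(P,1,0)-P,axis=1).round(4))
    print('nx',n@[np.cos(y),np.sin(y),0],'ny',n@[-np.sin(y),np.cos(y),0])
E
python3 - <<'E'
from lv import *
level('scene0.png','top0.png'); level('s3.png','t3.png')
S=lambda x,y:(240+x/4-.4,180+y/4-.4)
T=lambda x,y:(220+x/4.125-.4,190+y/4.124-.4)
s,t=load('s3.png'),load('t3.png')
P=np.array([tri(s,S(*a),t,T(*b))[0] for a,b in(((390,60),(188,386)),((57,158),(535,442)),((529,330),(243,50)),((168,450),(583,103)))]); print(P)
n=np.linalg.svd(P-P.mean(0))[2][2]; n*=np.sign(n[2]);y=np.radians(-11);print(n@[np.cos(y),np.sin(y),0],n@[-np.sin(y),np.cos(y),0])
E
```

```text
[410.  269.9] [276.9 186.7] [0.7171 0.1117 0.0696] 0.0445
[278.5 313.8] [353.9 260.5] [ 0.5765 -0.0693 -0.1286] 0.017
[246.6 227.6] [349.4 295.2] [ 0.4796 -0.0548  0.0436] 0.0121
[317.3 174.8] [265.4 286.3] [0.4925 0.1032 0.1144] 0.0281
centre [0.56641474 0.02271643 0.02475106] sides [0.2292 0.303  0.1982 0.1736]
nx 0.48023449864443 ny -0.6457949140703084
[363.1 197.7] [261.4 282.2] [0.5232 0.147  0.0477] 0.0431
[374.3 281.8] [279.1 201.5] [0.6867 0.091  0.011 ] 0.001
[278.6 313.9] [360.7 215.7] [ 0.6521 -0.0859  0.0054] 0.0066
[235.4 197.6] [348.1 301.9] [ 0.4608 -0.0522  0.1105] 0.0247
centre [0.58068445 0.02500301 0.04362124] sides [0.218  0.1767 0.1803 0.2209]
nx 0.3781858531791951 ny 0.12453312631813292
[[ 0.50903556  0.1203799   0.0614143 ]
 [ 0.47834941 -0.04565382  0.06085475]
 [ 0.6747452   0.09000121  0.06037661]
 [ 0.64493495 -0.07653473  0.06008365]]
0.005374771006010297 -0.002456597542204824
```

My automatic masks picked up the grey base, so I dropped them. The corners I read by hand triangulate to heights of 60.1–61.4 mm against a nominal 60 mm. That gives a tilt of about 0.006 rad, which agrees with the turns made. The bystanders in view look undisturbed and the arm is clear, so I'm handing in.

```bash
python3 -c "
from rig import manip
print(manip.close_job())"
```

```text
the job is handed in; nothing more can be done
None
```

I turned both knobs anticlockwise (side about 1.7 rad, front about 2.2 rad), leaving the platform about 0.006 rad off level by camera against the 0.03 limit; the gripper was clear and the job was handed in at about 14 s, with no verdict returned.

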